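Push a sunken spice tin up out of its well

ROBOT

A 7-joint arm with a two-finger parallel gripper is mounted at the origin on the work surface. World frame = base frame: x ahead of the robot, y to its left, z up, the work surface at z = 0. Lengths are in m, angles in degrees, forces in N, time in s.
With the tool pointing down it reaches from about 0.375 to 0.925 m from the base axis. Payload 3.1 kg.
Tool frame: the origin (TCP) lies on the mounting face of the last link; the fingertips stand env.tips_ahead ahead of it and the grasp point (between the pads) lies 155 mm ahead of it (env.tips_ahead is the distance from the TCP to the fingertips, in m); z points along the fingers, y is the line along which they close (so a half turn about z gives the same grasp; the last joint's range is limited). The gripper opens to 85 mm and grips with 20 to 120 N. Pads are 22 mm wide; open, the fingers measure 114 mm over their backs; the gripper's body (76 mm by 85 mm) begins 54 mm behind the grasp point. The pads swing forward as they close: fully open they stand 13 mm farther back than shut.
Start: joints at [-70.634, 21.939, 2.515, 91.553, -1.026, 66.532, -2.859], TCP at [0.274, 0.589, 0.405] pointing down, gripper open.
Joint ranges: [-149.38, 149.38], [-23.57, 123.04], [-84.95, 90], [0, 143.3], [-89.99, 269.99], [3.08, 112.72], [-163.45, 163.45]. Speed limits (degrees/s): [159.86, 159.86, 180, 180, 180, 180, 180].

INTERFACE

Orientations are given as a 3x3 rotation matrix whose columns are the frame's x, y, z axes.
In Python, from bench import env gives the robot as it stands. Calls block until the motion is done:
- env.reach(position, orientation): joint-space move of the TCP to a pose.
- env.movel(position, frame=None, v=0.15, stop_force=None): straight line of the TCP; frame=None keeps the orientation; v is the mean speed in m/s. With stop_force (N) it stops when the force on the tool has changed by that much, and returns True; else False.
- env.move_joints(angles): joint-space move.
- env.command_gripper(opening, force=None): finger opening in m; force is the grip in N (None keeps the last); returns when the fingers have stopped.
- env.hold(seconds).
- env.inverse_kinematics(position, orientation): joint angles nearest the present ones, or None.
- env.get_state(): the state.
- env.camera(name): name is "scene" or "top" or "wrist"; returns the picture (480x640x3 uint8, blue, green, red); there is no depth.
- env.camera_params(name): a dict with "fx", "fy", "cx", "cy" (pixels), "extrinsics" (4x4, takes a point from world to camera coordinates). Camera axes: x right, y down, z forward; pixel columns grow to the right and rows downward; lengths in m; the calibration is good to about 2 mm. A picture is of the moment at which its call begins: read the wrist's pose just before it. camera_params takes no time and is no camera call; for the wrist camera it gives the pose at the moment of the call.
A pose or a line that the arm cannot do raises env.IKError and nothing moves.
- env.sign_off(): hands the job in; it is judged then, once.
The state is a dict: "clock": time; "q": joint angles; "joint_vel": joint speeds; "effort": joint torques, N m; "tcp_pos": TCP position; "tool_rot": TCP orientation; "contact_force": force on the tool from outside, world axes, zero at the start; "ft_torque": the same for the moment, N m; "finger_gap": finger opening in m; "finger_force": force on a finger pad.
Only numpy, scipy, OpenCV 4.12 (cv2) and the standard library are available. Lean on these libraries where they do the work, as an engineer would, in place of code of your own. Each camera call takes 0.05 s, during which the arm holds its last target. There are 200 camera calls.

TASK

The short red spice tin has sunk flush into its tight well in the sloping spice rack, where nobody can get hold of it. Take the push-up tool by its orange handle, reach under the rack with it and poke the tin up through the hole below until it stands about 25 mm proud of the rack, then stand the tool upright on the counter again and let go. Touch the tin only with the tool, and leave the jar, the can and the carton where they are.

Things in the scene. Friction and masses are not known exactly. Their poses are not given: they have to be found in the camera images.
- rack: Fixed spice rack: wooden block 60 mm thick, 160 mm wide, face sloping 35 deg towards the robot, on a 78 mm high front board (x -33 to -21 mm) and two rear posts (x 78 to 90 mm). Origin on the counter, straight below rack_hole; x level, from the robot, y left, z up. Block: y -120 to +40 mm. Its left (+y) side and the space under it are open. Other tins, silver caps, 26 mm proud.
- rack_hole (a point): Mouth of the red tin's access hole in the block's underside, 96 mm above the counter; axes as rack. Hole 22 mm across, running 20 mm along the well's axis (35 deg from vertical, leaning to the robot) to the tin's base: the pin must go in roughly along that axis. Along the slope the block runs 42 mm below and 112 mm above this axis.
- tin (a joint): How far (m) the red tin stands proud of the rack's upper face, along its well's axis: about 0 = flush with the face, its base on the well's floor; grows as it is pushed up; stop at 0.045. The lining grips it: it takes about 5 N to slide it up, and it stays where it is left.
- tin_base (a point): Centre of the underside of the red tin (48 mm across, 40 mm high, a small silver dot on its red top); moves with the tin. z points up along the well's axis (35 deg from vertical, leaning to the robot), y is the rack's y, x up the slope. With the tin flush, the hole's mouth in the underside is 20 mm below this point along the axis.
- push_tool: Loose push-up tool, about 0.25 kg, upright on the counter. Origin under the foot on the handle's axis, z up. Steel foot bar: 36 mm in x, y -94 to +18 mm, 8 mm thick. Orange handle 24 mm (x) by 14 mm (y), top at z 155 mm; grip it across the 14 mm, high up, about z 135 mm, so that the gripper clears the rack. Upright steel pin, 12 mm thick, round end, at x 0, y -80 mm, top at z 70 mm.
- jar: Bystander: amber glass jar with a brass-coloured lid, 70 mm across, 110 mm high; origin at the centre of its underside.
- can: Bystander: metal can with a green label, 72 mm across, 100 mm high; origin at the centre of its underside.
- carton: Bystander: yellow carton with a red patch, 60 x 90 x 150 mm; origin at the centre of its underside.

How it is judged (in metres and radians):
On the way, in this order (a step that is already met when the one before it is completed fails the run):
1. the push-up tool is lifted off the counter (height (world z) of push_tool above 0.02 m), for 0.1 s.
2. the tool, touching the red tin, has pushed it at least 15 mm proud (value of joint tin above 0.015 m and contact force between push_tool and tin above 0.3 N), for 0.1 s.
At the end, for the whole second after the job is handed in: The red tin stands 15 to 35 mm proud of the rack; the push-up tool stands upright (within 0.15 rad) on the counter, at rest and released (value of joint tin between 0.015 and 0.035 m and angle between push_tool's own z axis and vertical below 0.15 rad and height (world z) of push_tool below 0.008 m and linear speed of push_tool below 0.02 m/s); the robot touches nothing.
It fails at once if the robot itself touches the red tin (more than 1 N) (contact force between any of the fingers, the arm and tin above 1 N).
It fails at once if a bystander is moved more than 30 mm or tipped (distance of any of jar, can, carton from where it was at the start of the episode above 0.03 m or angle between any of jar, can, carton's own z axis and vertical above 0.4 rad).
It also fails if it takes over 48 s, if anything falls off the work surface, if the arm or the gripper's body presses on something with over 40 N, if the wrist force passes 120 N, or if a joint passes its speed limit or range.

## Working session

There is one attempt and no reset: what is moved stays moved. The work goes in short steps, each a Python script; the robot and the scene stay as the last script left them, time stands still between calls to the robot, and variables do not carry over. Pictures are saved under pics/ and viewed, at most 10 in all, crops included, and the job is handed in when it is done.

```bash
ls; mkdir -p pics
python3 - <<'E'
from bench import env
import cv2,numpy as np
for n in ["scene","top"]:
    cv2.imwrite(f"pics/{n}0.png",env.camera(n))
    p=env.camera_params(n);E=np.array(p["extrinsics"]);print(n,p["fx"],p["cx"],p["cy"],(-E[:3,:3].T@E[:3,3]).round(3),E[2,:3].round(2))
print(env.tips_ahead,env.get_state()["clock"],env.get_state()["tool_rot"])
E
```

```text
bench.py
pics
scene 488.43634371599666 326.3434643770928 232.4858547138404 [ 1.323 -0.379  0.622] [-0.78  0.31 -0.54]
top 506.21991185930824 317.5019370965526 232.14807106733997 [ 0.407 -0.076  1.203] [ 0.17 -0.01 -0.99]
0.1734 0.1 [[-9.06576454e-01  4.22040742e-01 -8.63798063e-04]
 [ 4.22041600e-01  9.06573781e-01 -2.20612680e-03]
 [-1.47978712e-04 -2.36458132e-03 -9.99997193e-01]]
```

View pics/scene0.png

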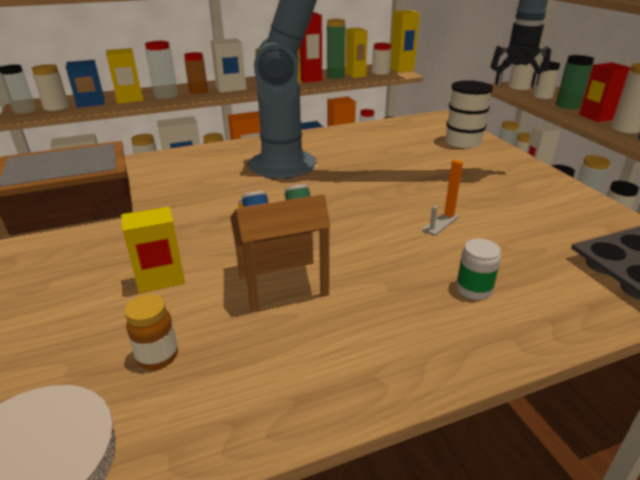

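View pics/top0.png

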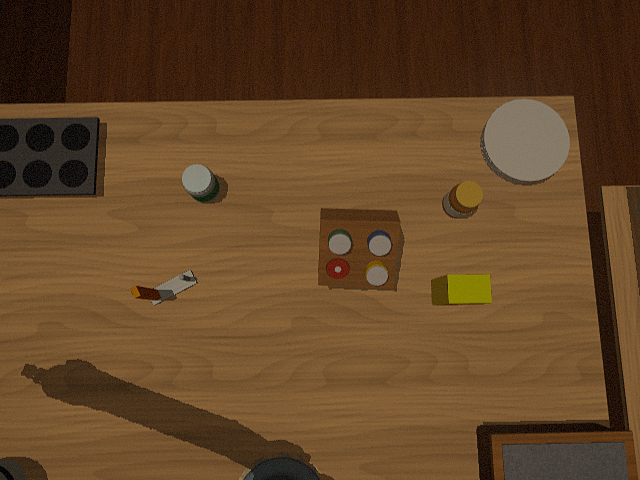

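The tool stands at about (160,285) in the top view, with its pin towards the rack. The red tin is at about (338,268). Next I enlarge these areas.

Run:
```python
import cv2,numpy as np
t=cv2.imread("pics/top0.png");s=cv2.imread("pics/scene0.png")
def c(i,u,v,w,h,k): return cv2.resize(i[v:v+h,u:u+w],None,fx=k,fy=k,interpolation=cv2.INTER_CUBIC)
a=c(t,120,255,100,75,4);b=c(t,310,200,100,75,4)
b=c(t,310,205,100,75+15,4)[:300]
b=cv2.resize(t[203:203+93,310:310+100],(400,372),interpolation=cv2.INTER_CUBIC)
d=c(s,415,150,57,93,4)
e=c(s,230,180,105,130,4)
L=np.zeros((600,800,3),np.uint8)
L[:228*0+300,:400]=a
L[:372,400:800]=b
L[300:600,0:228]=d[20:320]
cv2.imwrite("pics/crops.png",L)
```

```text
(no output)
```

View pics/crops.png

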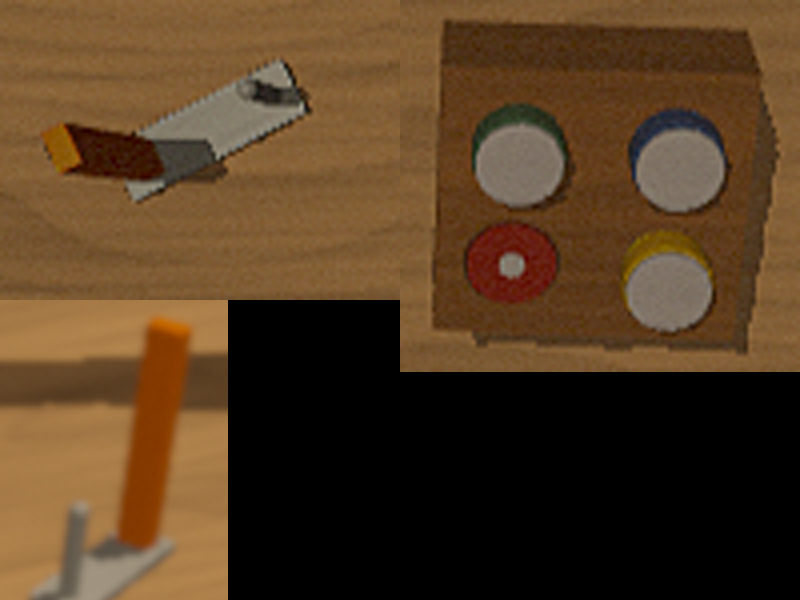

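Pixels read from the crops. In the top view the handle top is at (135.4,291.6), the pin top at (182.1,276.7) and the tin's dot at (337.6,268.9). In the scene view the handle top is at (457.1,160.9) and the pin top at (434.4,206.4). Next I triangulate these and fit poses.

```bash
cat > h.py <<'E'
import numpy as np, cv2
from scipy.optimize import least_squares
from bench import env
CP={n:env.camera_params(n) for n in ("scene","top")}
def proj(p,P):
    E=np.array(p["extrinsics"]);c=np.atleast_2d(P)@E[:3,:3].T+E[:3,3]
    return np.c_[p["fx"]*c[:,0]/c[:,2]+p["cx"],p["fy"]*c[:,1]/c[:,2]+p["cy"]]
def tri(obs): # [(params,uv)]
    r=least_squares(lambda X:np.concatenate([proj(p,X)[0]-uv for p,uv in obs]),[.5,.1,.1]);return r.x,np.abs(r.fun).max()
def place(q,L):
    c,s=np.cos(q[2]),np.sin(q[2]);L=np.atleast_2d(L)
    return L@np.array([[c,-s,0],[s,c,0],[0,0,1]]).T+[q[0],q[1],0]
def fit(obs,q0): # [(params,local,uv)]
    r=least_squares(lambda q:np.concatenate([proj(p,place(q,l))[0]-uv for p,l,uv in obs]),q0,loss="soft_l1");return r.x,np.concatenate([proj(p,place(r.x,l))[0]-uv for p,l,uv in obs]).reshape(-1,2)
S,C=np.sin(np.radians(35)),np.cos(np.radians(35))
def blk(a,s,y): return np.array([-a*S+s*C,y,.096+a*C+s*S])  # a along well axis from mouth, s up the slope
E
python3 - <<'E'
from h import *
T,Sc=CP["top"],CP["scene"]
o=lambda x,y,u,v:((x+.5)/4-.5+u,(y+.5)/4-.5+v)
ht,pt=o(63,148,120,255),o(250,88,120,255)
hs,ps=o(170,345,415,150-75),o(79,527,415,150-75)
hs,ps=(457.1,160.9),(434.4,206.4)
print("handle",tri([(T,ht),(Sc,hs)]),"pin",tri([(T,pt),(Sc,ps)]))
q,r=fit([(T,(0,0,.155),ht),(T,(0,-.08,.07),pt),(T,(.018,-.094,.008),o(283,60,120,255)),(T,(-.018,-.094,.008),o(310,107,120,255)),(T,(-.018,.018,.008),o(133,200,120,255)),(Sc,(0,0,.155),hs),(Sc,(0,-.08,.07),ps)],[.4,.3,.4])
print("tool",q,np.degrees(q[2]));print(r.round(1))
b=lambda x,y:o(x-400,y,310,203)
obs=[(T,blk(.06,0,0),b(512,265)),(T,blk(.06,-.042,.04),b(433,328)),(T,blk(.06,-.042,-.12),b(747,350)),(T,blk(.06,.112,.04),b(441,70)),(T,blk(.06,.112,-.12),b(760,73)),
(Sc,blk(.06,.112,.04),(328,198)),(Sc,blk(.06,.112,-.12),(237,213)),(Sc,blk(0,.112,.04),(329,225)),(Sc,blk(0,.112,-.12),(240,238))]
q,r=fit(obs,[.45,0,0]);print("rack",q,np.degrees(q[2]));print(r.round(1))
E
```

```text
handle (array([0.46634583, 0.28515701, 0.15653068]), np.float64(0.10468463231654823)) pin (array([0.50267478, 0.21278672, 0.07008562]), np.float64(0.2684278888011704))
tool [0.46700547 0.28523001 0.4608645 ] 26.405590988306635
[[ 0.2 -0.3]
 [-0.6 -0.1]
 [ 0.  -0.5]
 [-0.2  1.3]
 [ 0.5  0.3]
 [-0.   0.7]
 [ 0.  -0. ]]
rack [ 0.54018438 -0.13290104 -0.04720871] -2.7048597941025463
[[ 0.   0.1]
 [ 0.1  1. ]
 [-3.3 -2.4]
 [ 0.3 -0.5]
 [ 0.5  1. ]
 [-3.5 -3.5]
 [-1.3 -4.1]
 [ 1.8  2.3]
 [ 2.2  5.4]]
```

The tool triangulates to within 1.5 mm of its stated heights. The rack needs a closer look, so I'll take two wrist views.

Run:
```python
from h import *
import json
s=env.get_state();p=env.camera_params("wrist");E=np.array(p["extrinsics"]);R=np.array(s["tool_rot"]);t=np.array(s["tcp_pos"])
cam=-E[:3,:3].T@E[:3,3];print("cam in tcp",(R.T@(cam-t)).round(3),"axis",(R.T@E[2,:3]).round(3),"xaxis",(R.T@E[0,:3]).round(3),p["fx"])
Rd=np.array([[-1,0,0],[0,1,0],[0,0,-1.]])
off=Rd@(R.T@(cam-t)); ax=Rd@(R.T@E[2,:3])
out={}
ims=[]
for i,dy in enumerate((.06,-.06)):
    look=np.array([.53,-.14,.15]); c=look-ax*.33+[0,dy,0]
    env.reach(c-off,Rd); env.hold(.3)
    q=env.camera_params("wrist");im=env.camera("wrist");cv2.imwrite(f"pics/w{i}.png",im)
    out[i]={k:np.array(v).tolist() for k,v in q.items()}; ims.append(im)
json.dump(out,open("w.json","w"));print(env.get_state()["clock"],(c-off).round(3))
```

```text
cam in tcp [0.081 0.    0.031] axis [-0.314 -0.     0.949] xaxis [-0.001  1.     0.   ] 350.52316995549614
3.8833 [ 0.508 -0.2    0.494]
```

View pics/w0.png

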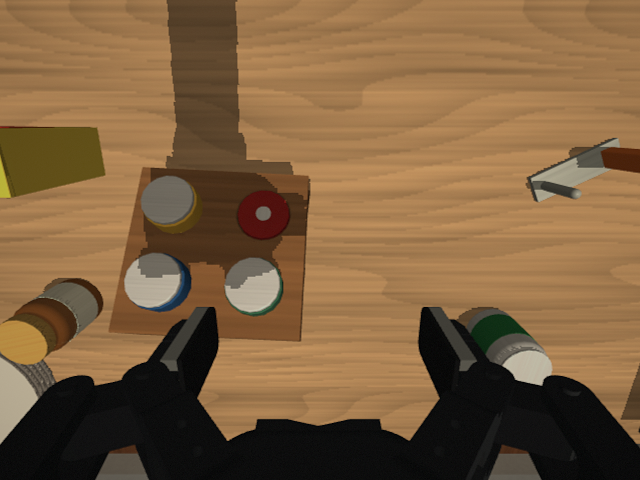

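View pics/w1.png

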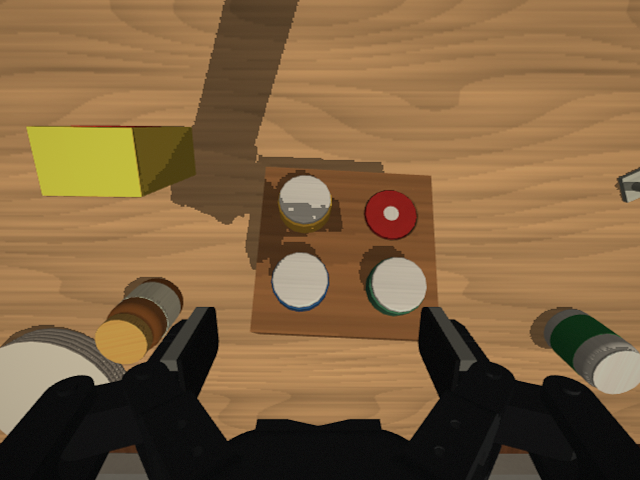

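In w0 the dot is at (263,214) and the upper-face corners are at (143,168), (310,177), (110,332) and (301,341). In w1 the dot is at (391,213) and the corners are at (265,167), (431,177) and (251,332).

Run:
```python
from h import *
import json
W=json.load(open("w.json"));T=CP["top"]
def dot(f,u,v,k):
    im=cv2.imread(f).astype(int)[v-k:v+k+1,u-k:u+k+1]; m=im[...,1]>im[...,2]*.55
    y,x=np.nonzero(m);return (u-k+x.mean(),v-k+y.mean()),len(x)
d0,n0=dot("pics/w0.png",263,214,11);d1,n1=dot("pics/w1.png",391,213,11);dt,nt=dot("pics/top0.png",338,269,5)
print(d0,n0,d1,n1,dt,nt)
print("dot tri w",tri([(W["0"],d0),(W["1"],d1)]),"w+top",tri([(W["0"],d0),(W["1"],d1),(T,dt)]))
obs=[(W["0"],blk(.06,0,0),d0),(W["1"],blk(.06,0,0),d1),(T,blk(.06,0,0),dt)]
for k,L in {"0":[(-.042,-.12,143,168),(-.042,.04,310,177),(.112,-.12,110,332),(.112,.04,301,341)],"1":[(-.042,-.12,265,167),(-.042,.04,431,177),(.112,-.12,251,332)]}.items():
    obs+=[(W[k],blk(.06,s,y),(u,v)) for s,y,u,v in L]
q,r=fit(obs,[.54,-.13,0]);print("rack",q,np.degrees(q[2]));print(r.round(1))
print("dot by fit",place(q,blk(.06,0,0)))
```

```text
(np.float64(262.8864864864865), np.float64(213.02162162162162)) 185 (np.float64(390.73118279569894), np.float64(212.84408602150538)) 186 (np.float64(337.4117647058824), np.float64(268.6764705882353)) 34
dot tri w (array([ 0.50467066, -0.13060641,  0.14633146]), np.float64(0.0026812114560925693)) w+top (array([ 0.5049481 , -0.13060343,  0.14578317]), np.float64(0.6883630194537886))
rack [ 0.54042834 -0.13146887 -0.04733239] -2.7119462669603904
[[ 1.1  1.1]
 [ 0.5  1.1]
 [-0.4  0.2]
 [-0.2 -0.4]
 [-1.1 -1.5]
 [-0.9  0.8]
 [-0.6 -0.3]
 [ 1.1  0.1]
 [ 0.5 -1.6]
 [-0.2  0.5]]
dot by fit [[ 0.5060523  -0.12984055  0.14514912]]
```

The triangulated dot height is 146 mm, against 145 mm expected, so I place the rack origin at (0.5396, -0.1320) with yaw -2.7°. Next I check IK for the whole plan and then grasp.

```bash
cat >> h.py <<'E'
RQ=np.array([.5396,-.1320,-.0473]); TQ=np.array([.4666,.2852,.4609])
def Rz(a): return np.array([[np.cos(a),-np.sin(a),0],[np.sin(a),np.cos(a),0],[0,0,1]])
def grip(yaw,tilt,sg=1):
    # gripper y along tool y, gripper z = -tool z; tool z tilted by `tilt` towards -x
    t=np.radians(tilt);M=np.array([[np.cos(t),0,-np.sin(t)],[0,1,0],[np.sin(t),0,np.cos(t)]])  # tool axes, columns
    return Rz(yaw)@M@np.diag([-sg,sg,-1.])
def push(h,d): return place(RQ,blk(h+.22,0,.08+d))[0]
E
python3 - <<'E'
from h import *
g=np.array([TQ[0],TQ[1],.290])
for sg in (1,-1):
    for n,p,R in [("pre",g+[0,0,.07],grip(TQ[2],0,sg)),("g",g,grip(TQ[2],0,sg)),("w0",push(-.012,.2),grip(RQ[2],35,sg)),("w1",push(-.012,0),grip(RQ[2],35,sg)),("w2",push(.046,0),grip(RQ[2],35,sg))]:
        j=env.inverse_kinematics(p,R);print(sg,n,p.round(3),None if j is None else np.round(j,0))
E
```

```text
1 pre [0.467 0.285 0.36 ] [-77.  18.  48. 110. -15.  59.  95.]
1 g [0.467 0.285 0.29 ] [-71.  23.  42. 113. -20.  51.  98.]
1 w0 [0.434 0.153 0.266] [-93.  17.  69. 136.  16.   7.  43.]
1 w1 [ 0.424 -0.046  0.266] [-64.   4.  68. 141. -60.   4. 148.]
1 w2 [ 0.391 -0.045  0.314] [-26.  -9.  25. 142.  26.  13.  63.]
-1 pre [0.467 0.285 0.36 ] [-66.  15.  35. 110. -10.  58. -90.]
-1 g [0.467 0.285 0.29 ] [-69.  22.  39. 113. -18.  51. -84.]
-1 w0 [0.434 0.153 0.266] [-100.   30.   80.  136.  -64.   13.  -62.]
-1 w1 [ 0.424 -0.046  0.266] [-76.  15.  83. 141. -86.  14.  -9.]
-1 w2 [ 0.391 -0.045  0.314] [ 89. -20. -78. 138. -68.  22. -27.]
```

The push poses run close to the joint 4 and joint 6 limits. Pitching the gripper relative to the handle about the closing axis should move the arm away from them, so I scan that pitch.

```bash
cat >> h.py <<'E'
def pose_up(xy,z,yaw,p,sg=1):   # upright tool, foot at xy,z; gripper pitched -p
    R=grip(yaw,-p,sg); return np.array([xy[0],xy[1],z+.135])-.155*R[:,2],R
def pose_push(h,d,p,sg=1,tilt=35):
    t=np.radians(tilt); tip=place(RQ,blk(h,0,d))[0]; M=grip(RQ[2],tilt,1)@np.diag([-1,1,-1.])
    gp=tip+M@np.array([0,.08,.065]); R=grip(RQ[2],tilt-p,sg); return gp-.155*R[:,2],R
E
python3 - <<'E'
from h import *
for sg in (1,-1):
  for p in (10,20,30,35):
    for n,(P,R) in [("pre",pose_up(TQ,.07,TQ[2],p,sg)),("g",pose_up(TQ,0,TQ[2],p,sg)),("w0",pose_push(-.012,.2,p,sg)),("w1",pose_push(-.012,0,p,sg)),("w2",pose_push(.046,0,p,sg))]:
        j=env.inverse_kinematics(P,R);print(sg,p,n,P.round(2),None if j is None else np.round(j,0))
E
```

```text
1 10 pre [0.49 0.3  0.36] [-74.  26.  49. 103. -20.  71.  99.]
1 10 g [0.49 0.3  0.29] [-71.  31.  46. 106. -24.  64. 102.]
1 10 w0 [0.46 0.15 0.28] [-68.  11.  44. 130.  12.  21.  51.]
1 10 w1 [ 0.45 -0.05  0.28] [-47.   6.  51. 134. -13.  17. 101.]
1 10 w2 [ 0.41 -0.05  0.33] [-43.  -9.  41. 136.  16.  26.  74.]
1 20 pre [0.51 0.31 0.35] [-70.  33.  48.  96. -23.  83. 102.]
1 20 g [0.51 0.31 0.28] [-68.  38.  45.  99. -26.  76. 104.]
1 20 w0 [0.48 0.15 0.29] [-65.  15.  45. 123.  -8.  33.  72.]
1 20 w1 [ 0.47 -0.05  0.29] [-45.  11.  50. 128. -16.  31. 103.]
1 20 w2 [ 0.44 -0.05  0.34] [-48.  -3.  49. 129.   4.  37.  85.]
1 30 pre [0.54 0.32 0.34] [-64.  39.  44.  90. -22.  93. 102.]
1 30 g [0.54 0.32 0.27] [-62.  43.  41.  92. -25.  87. 103.]
1 30 w0 [0.51 0.15 0.29] [-63.  21.  48. 117. -19.  46.  83.]
1 30 w1 [ 0.5  -0.05  0.29] [-40.  16.  46. 121. -17.  44. 104.]
1 30 w2 [ 0.47 -0.05  0.34] [-45.   6.  49. 123.  -6.  49.  94.]
1 35 pre [0.55 0.32 0.33] [-61.  41.  41.  86. -22.  98. 101.]
1 35 g [0.55 0.32 0.26] [-59.  45.  38.  88. -23.  92. 102.]
1 35 w0 [0.52 0.15 0.29] [-6
[... 747 characters left out ...]
2 [ 0.44 -0.05  0.34] [ -2.  -0.   2. 128.   1.  37. -93.]
-1 30 pre [0.54 0.32 0.34] [-60.  36.  37.  89. -19.  92. -82.]
-1 30 g [0.54 0.32 0.27] [-60.  42.  38.  92. -22.  86. -79.]
-1 30 w0 [0.51 0.15 0.29] [-81.  43.  79. 117. -51.  59. -70.]
-1 30 w1 [ 0.5  -0.05  0.29] [-61.  38.  79. 121. -49.  56. -49.]
-1 30 w2 [ 0.47 -0.05  0.34] [-71.  19.  82. 123. -25.  52. -67.]
-1 35 pre [0.55 0.32 0.33] [-58.  39.  37.  86. -19.  97. -81.]
-1 35 g [0.55 0.32 0.26] [-59.  45.  37.  88. -23.  92. -78.]
-1 35 w0 [0.52 0.15 0.29] [-78.  47.  79. 114. -52.  66. -69.]
-1 35 w1 [ 0.51 -0.05  0.29] [-59.  43.  79. 118. -48.  63. -49.]
-1 35 w2 [ 0.48 -0.05  0.34] [-66.  26.  81. 120. -30.  59. -62.]
```

Run:
```python
from h import *
P,R=pose_up(TQ,0,TQ[2],20)
env.command_gripper(.05,100)
env.reach(P-.09*R[:,2],R); env.movel(P,v=.12)
s=env.get_state();print("before",np.round(s["contact_force"],1),np.linalg.norm(np.array(s["tcp_pos"])-P))
env.command_gripper(0.0,100)
s=env.get_state();print("gap",s["finger_gap"],s["finger_force"],np.round(s["contact_force"],1))
env.movel(P+[0,0,.06],v=.12);env.hold(.2)
s=env.get_state();print("gap",s["finger_gap"],np.round(s["contact_force"],1),s["clock"],np.round(s["q"],0))
cv2.imwrite("pics/lift_s.png",env.camera("scene"));cv2.imwrite("pics/lift_t.png",env.camera("top"))
a=cv2.imread("pics/lift_s.png")[90:260,370:530];b=cv2.imread("pics/lift_t.png")[220:350,80:240]
cv2.imwrite("pics/lift.png",np.hstack([cv2.resize(a,(400,425)),cv2.resize(b,(400,425))]))
```

```text
before [ 0.6 -0.4  0.7] 0.001019755345803816
gap 0.012677576019355511 97.85017490386963 [-0.2  1.5  2. ]
gap 0.01293033794352666 [ 0.5 -0.5 -2.9] 8.35 [-69.  34.  48.  97. -23.  82. 102.]
```

View pics/lift.png

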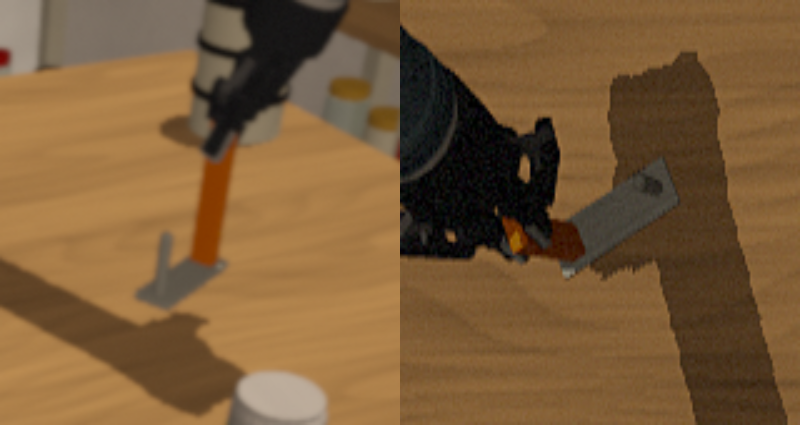

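The tool hangs upright in the grip. The pin top is at about (436,184) in the scene view and (179,276) in the top view. Next I move to the entry pose and compare the pin tip with its prediction.

Run:
```python
from h import *
e=place(TQ,(0,-.08,.13))[0]
print("lift tip seen",tri([(CP["top"],(179,276)),(CP["scene"],(436,183.6))]),"exp",e)
P,R=pose_push(-.012,.14,20)
env.movel(P,R,v=.15);env.hold(.2)
s=env.get_state();print(s["clock"],s["finger_gap"],np.round(s["q"],0),np.linalg.norm(np.array(s["tcp_pos"])-P))
out=[]
tip=place(RQ,blk(-.012,0,.14))[0]
for n in ("scene","top"):
    im=env.camera(n);cv2.imwrite(f"pics/e_{n}.png",im);u,v=proj(CP[n],tip)[0];print(n,u,v)
    a,b=int(u)-40,int(v)-50;c=cv2.resize(im[b:b+100,a:a+80],None,fx=5,fy=5,interpolation=cv2.INTER_CUBIC);print("crop origin",a,b)
    cv2.circle(c,(int((u-a+.5)*5),int((v-b+.5)*5)),3,(255,0,255),-1);out.append(c)
cv2.imwrite("pics/entry.png",np.hstack(out))
```

```text
lift tip seen (array([0.50056004, 0.20697848, 0.12803759]), np.float64(1.5683242912580795)) exp [0.50218035 0.21354779 0.13      ]
10.3083 0.012945766210604531 [-74.  18.  65. 126. -23.  33.  92.] 0.0006175362326369555
scene 362.8894654071384 228.77638706262803
crop origin 322 178
top 273.3333685227418 251.42296473668233
crop origin 233 201
```

View pics/entry.png

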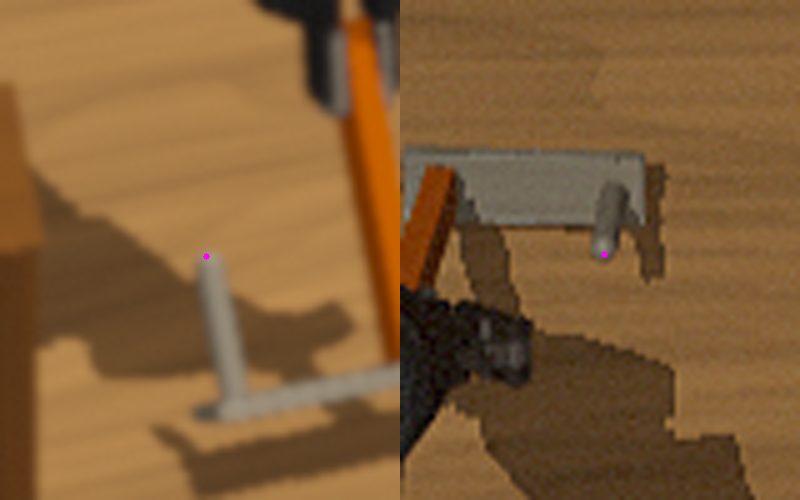

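The predicted tip (magenta) lies on the seen tip in both views, about 1 px off at most. I enter under the rack and push.

Run:
```python
from h import *
P,R=pose_push(-.012,0,20)
print("stop",env.movel(P,R,v=.1,stop_force=8)); env.hold(.2)
f=lambda:np.round(env.get_state()["contact_force"],1)
f0=f();print(f0)
for h in (.006,.016,.026,.036,.046):
    P,_=pose_push(h,0,20); st=env.movel(P,R,v=.04,stop_force=20 if h>.016 else 8); env.hold(.1)
    s=env.get_state();print(h,st,f()-f0,s["finger_gap"],s["clock"],np.round((np.array(s["tcp_pos"])-P)*1e3,1))
    if st: break
env.hold(.3);print(f()-f0)
ims=[]
for n,(a,b) in {"scene":(230,160),"top":(290,190)}.items():
    im=env.camera(n);cv2.imwrite(f"pics/p_{n}.png",im);ims.append(cv2.resize(im[b:b+120,a:a+130],(400,369),interpolation=cv2.INTER_CUBIC))
cv2.imwrite("pics/pushed.png",np.hstack(ims))
```

```text
stop False
[ 0.3  0.  -2.6]
0.006 False [ 0.  -0.3 -0.1] 0.012874634802899866 12.8583 [ 0.   0.1 -0.1]
0.016 False [-0.5  0.6  0.1] 0.012752162122129203 13.3583 [ 0.   0.1 -0.1]
0.026 False [ 0.4 -0.4 -1.8] 0.012931989075811503 13.8583 [-0.  -0.1 -0.1]
0.036 False [ 0.9  0.2 -0.9] 0.012203717265683305 14.3917 [0.1 0.3 0. ]
0.046 False [ 0.6  1.  -0.5] 0.012675560440771083 14.8917 [ 0.1  0.  -0.1]
[ 0.9  0.6 -3. ]
```

View pics/pushed.png

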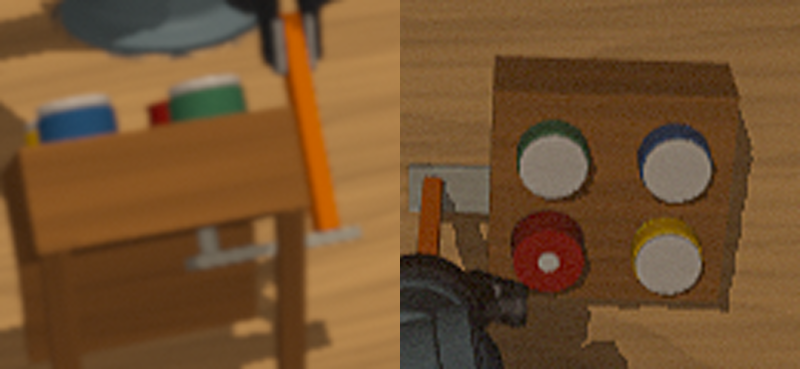

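The red tin stands up, with its dot at about (337.8,275.2) in the top view. I compute how far it is proud, then withdraw if that is right.

Run:
```python
from h import *
for h in (0,.015,.02,.025,.03): print(h,proj(CP["top"],place(RQ,blk(.06+h,0,0)))[0].round(1))
R=pose_push(0,0,20)[1]
print(env.movel(pose_push(-.012,0,20)[0],R,v=.06,stop_force=25)); env.hold(.1)
print(env.movel(pose_push(-.012,.2,20)[0],R,v=.12,stop_force=15))
im=env.camera("top").astype(int)[258:290,322:352]; 
m=(im[...,2]>60)&(im[...,1]<im[...,2]*.35); y,x=np.nonzero(m);print("red bbox",x.min()+322,x.max()+322,y.min()+258,y.max()+258)
m=(im.min(2)>90)
y,x=np.nonzero(m);print("dot",x.mean()+322,y.mean()+258,len(x))
print(env.get_state()["clock"],env.get_state()["finger_gap"])
```

```text
0 [337.2 269.3]
0.015 [337.4 272.9]
0.02 [337.5 274.1]
0.025 [337.6 275.3]
0.03 [337.6 276.6]Traceback (most recent call last):
  File "<stdin>", line 4, in <module>
host.IKError: the arm cannot follow that straight line within its joint ranges
```

The tin is about 25 mm proud. The straight retreat was refused, so I retrace it in the smaller steps used going in.

```bash
cat > back.py <<'E'
from h import *
print(np.round(env.get_state()["q"],1))
R=pose_push(0,0,20)[1]
def go(P):
    for _ in (0,):
        try: return env.movel(P,R,v=.06,stop_force=25)
        except env.IKError as e: print("IK",e); return None
for h in (.036,.026,.016,.006,-.004,-.012):
    st=go(pose_push(h,0,20)[0]); s=env.get_state();print(h,st,np.round(s["q"],1),s["clock"])
    if st is not False: break
E
python3 back.py
```

```text
[-71.8  -8.7  70.9 129.9  14.4  38.7  77.1]
0.036 False [-77.4  -5.5  78.1 129.7   9.7  36.8  81.6] 15.6083
IK the arm cannot follow that straight line within its joint ranges
0.026 None [-77.4  -5.5  78.1 129.7   9.7  36.8  81.6] 15.6083
```

Joint 3 is drifting towards its limit, so I need a self-motion of the arm. I fit a kinematic model from IK samples, which cost no robot time, to compute one.

```bash
cat > kin.py <<'E'
import numpy as np
from scipy.spatial.transform import Rotation as Ro
from scipy.optimize import least_squares
def fk(x,Q,s):   # Q (n,7) deg
    n=len(Q);R=np.tile(np.eye(3),(n,1,1));p=np.zeros((n,3))
    X=x.reshape(8,6)
    for i in range(8):
        p=p+R@X[i,3:];R=R@Ro.from_rotvec(X[i,:3]).as_matrix()
        if i<7: R=R@Ro.from_euler('z',s[i]*Q[:,i],degrees=True).as_matrix()
    return R,p
E
cat > fitk.py <<'E'
from h import *
from kin import *
import pickle,sys
rng=np.random.default_rng(0);D=[]
s=env.get_state();D.append((s["q"],s["tcp_pos"],s["tool_rot"]))
while len(D)<250:
    p=np.array([rng.uniform(.35,.65),rng.uniform(-.3,.4),rng.uniform(.25,.5)])
    R=Ro.from_euler('zyx',[rng.uniform(-90,90),rng.uniform(-40,30),rng.uniform(-25,25)],degrees=True).as_matrix()@np.diag([-1,1,-1.])
    j=env.inverse_kinematics(p,R)
    if j is not None: D.append((j,p,R))
Q=np.array([d[0] for d in D]);P=np.array([d[1] for d in D]);R=np.array([d[2] for d in D])
h=np.pi/2; best=None
for s1 in (1,-1):
  for s3 in (1,-1):
    for s5 in (1,-1):
      for y0 in ((0,np.pi) if s1>0 else (0,)):
        sg=[s1,1,s3,1,s5,1,1]
        X=np.zeros((8,6));X[0]=[0,0,y0,0,0,.3];X[1,:3]=[-h,0,0];X[2]=[h,0,0,0,-.17,0];X[3]=[-h,0,0,0,0,.17];X[4]=[h,0,0,0,-.17,0];X[5]=[-h,0,0,0,0,.17];X[6]=[h,0,0,0,-.05,0];X[7]=[0,0,0,0,0,.05]
        f=lambda x:(lambda r,p:np.r_[(p-P).ravel(),.3*(r-R).ravel()])(*fk(x,Q,sg))
        r=least_squares(f,X.ravel(),loss="linear",max_nfev=60)
        print(sg,y0,r.cost)
        if best is None or r.cost<best[0]: best=(r.cost,r.x,sg)
        if best[0]<1e-4: break
      else: continue
      break
    else: continue
    break
  else: continue
  break
c,x,sg=best
r_,p_=fk(x,Q,sg);print("max pos err mm",1e3*np.abs(p_-P).max(),"rot",np.abs(r_-R).max())
pickle.dump((x,sg),open("kin.pkl","wb"))
E
time python3 fitk.py
```

```text
[1, 1, 1, 1, 1, 1, 1] 0 43.66432487908105
[1, 1, 1, 1, 1, 1, 1] 3.141592653589793 42.73885217074325
[1, 1, 1, 1, -1, 1, 1] 0 2.7287508357736123e-19
max pos err mm 8.538525442247646e-08 rot 1.0784606541136554e-10
real	0m6.865s
user	0m15.207s
sys	0m0.246s
```

The kinematic model is exact. I withdraw along the axis while swinging the elbow back.

```bash
cat >> kin.py <<'E'
import pickle
LO=np.array([-149.38,-23.57,-84.95,0,-89.99,3.08,-163.45])+3;HI=np.array([149.38,123.04,90,143.3,269.99,112.72,163.45])-3
def solve(P,R,q0,j3=None,w=1e-4):
    x,sg=pickle.load(open("kin.pkl","rb"))
    def f(q):
        r,p=fk(x,q[None],sg);e=np.r_[(p[0]-P)*1e3,((r[0]-R)*300).ravel()]
        return np.r_[e,10*(q[2]-j3) if j3 is not None else w*(q-q0)]
    r=least_squares(f,np.clip(q0,LO,HI),bounds=(LO,HI),xtol=1e-14,ftol=1e-14,gtol=1e-14)
    return r.x,np.abs(f(r.x)[:12]).max()
E
cat > out.py <<'E'
from h import *
from kin import *
import sys
q=np.array(env.get_state()["q"]);R=pose_push(0,0,20)[1];path=[]
N=12;H=np.linspace(.036,-.012,N);J=np.linspace(q[2],40,N)
for h,j in zip(H,J):
    q,e=solve(pose_push(h,0,20)[0],R,q,j);path.append(q);print(round(h,3),q.round(1),round(e,3))
d=np.abs(np.diff([env.get_state()["q"]]+path,axis=0)).max();print("max step",d)
if len(sys.argv)>1 and d<12:
    for q in path: env.move_joints(list(q))
    s=env.get_state();print(s["clock"],s["contact_force"],s["finger_gap"],(s["tcp_pos"]-pose_push(-.012,0,20)[0]).round(4))
E
python3 out.py
```

```text
0.036 [-77.4  -5.6  78.1 129.7   9.7  36.8  81.6] 0.0
0.032 [-72.   -0.4  74.6 129.5   0.6  35.6  89.5] 0.0
0.027 [-67.7   2.1  71.1 129.4  -3.7  35.   93.2] 0.0
0.023 [-63.8   3.7  67.7 129.2  -6.4  34.5  95.5] 0.0
0.019 [-60.2   4.9  64.2 129.   -8.2  34.1  96.9] 0.0
0.014 [-56.6   5.8  60.8 128.8  -9.5  33.6  97.9] 0.0
0.01 [-53.1   6.6  57.3 128.6 -10.4  33.2  98.5] 0.0
0.005 [-49.7   7.2  53.8 128.4 -11.   32.8  98.9] 0.0
0.001 [-46.4   7.8  50.4 128.1 -11.4  32.3  99.1] 0.0
-0.003 [-43.    8.4  46.9 127.9 -11.6  31.8  99.2] 0.0
-0.008 [-39.7   8.9  43.5 127.6 -11.7  31.4  99.1] 0.0
-0.012 [-36.4   9.3  40.  127.3 -11.6  30.9  98.9] 0.0
max step 9.057263315639894
```

```bash
python3 out.py go | tail -1
cat > exit.py <<'E'
from h import *
from kin import *
import sys
q=np.array(env.get_state()["q"]);R=pose_push(0,0,20)[1];path=[]
for d in np.linspace(0,.2,9)[1:]:
    q,e=solve(pose_push(-.012,d,20)[0],R,q);path.append(q);print("exit",q.round(0),round(e,3))
E
python3 exit.py
```

```text
18.6333 [ 0.74702217 -0.39111581 -3.9374336 ] 0.013124235851535514 [-0.0001 -0.0002  0.    ]
exit [-40.   9.  40. 127. -10.  31.  94.] 0.0
exit [-43.   9.  40. 127.  -8.  31.  90.] 0.0
exit [-45.  10.  39. 127.  -7.  31.  85.] 0.0
exit [-48.  10.  39. 127.  -5.  31.  81.] 0.0
exit [-51.  11.  38. 126.  -5.  31.  77.] 0.0
exit [-53.  11.  38. 125.  -4.  32.  74.] 0.0
exit [-56.  12.  38. 124.  -3.  32.  70.] 0.0
exit [-58.  13.  37. 123.  -3.  33.  68.] 0.0
```

Run:
```python
from h import *
R=pose_push(0,0,20)[1]
print(env.movel(pose_push(-.012,.2,20)[0],R,v=.12,stop_force=15))
print(np.round(env.get_state()["q"],0),env.get_state()["clock"])
P,Ru=pose_up(TQ,.05,TQ[2],20)
env.movel(P,Ru,v=.15);env.hold(.2)
s=env.get_state();print(np.round(s["q"],0),s["clock"],s["finger_gap"])
ims=[]
for n,(a,b) in {"scene":(300,140),"top":(130,200)}.items():
    im=env.camera(n);w,hh=(220,120) if n=="top" else (220,120)
    cv2.imwrite(f"pics/u_{n}.png",im);ims.append(cv2.resize(im[b:b+hh,a:a+w],(550,300),interpolation=cv2.INTER_CUBIC))
cv2.imwrite("pics/up.png",np.vstack(ims))
```

```text
False
[-57.  13.  37. 123.  -3.  33.  67.] 20.45
[-53.  28.  24.  96. -12.  78.  92.] 21.9083 0.012666558590616028
```

View pics/up.png

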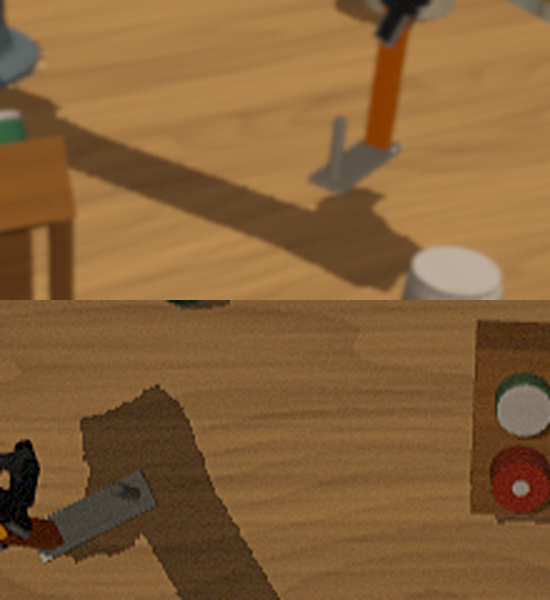

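The tool is clear and upright. The dot is at (338,275.2) in the top view, which means about 25 mm proud. I set the tool down and release it.

Run:
```python
from h import *
P,R=pose_up(TQ,.006,TQ[2],20); env.movel(P,R,v=.1)
P2,_=pose_up(TQ,-.003,TQ[2],20); st=env.movel(P2,R,v=.02,stop_force=6)
s=env.get_state();print(st,"dz mm",(s["tcp_pos"][2]-pose_up(TQ,0,TQ[2],20)[0][2])*1e3,np.round(s["contact_force"],1))
env.command_gripper(.03); env.hold(.3); env.command_gripper(.05)
p=np.array(env.get_state()["tcp_pos"])
env.movel(p-.12*R[:,2],v=.12); env.hold(.5)
s=env.get_state();print(s["clock"],np.round(s["contact_force"],1))
ims=[]
for n,(a,b) in {"scene":(300,140),"top":(110,200)}.items():
    im=env.camera(n);ims.append(cv2.resize(im[b:b+120,a:a+240],(600,300),interpolation=cv2.INTER_CUBIC))
cv2.imwrite("pics/done.png",np.vstack(ims))
```

```text
True dz mm 0.355140882646765 [0.3 0.4 3.7]
25.575 [-0.1  0.5 -0.5]
```

View pics/done.png

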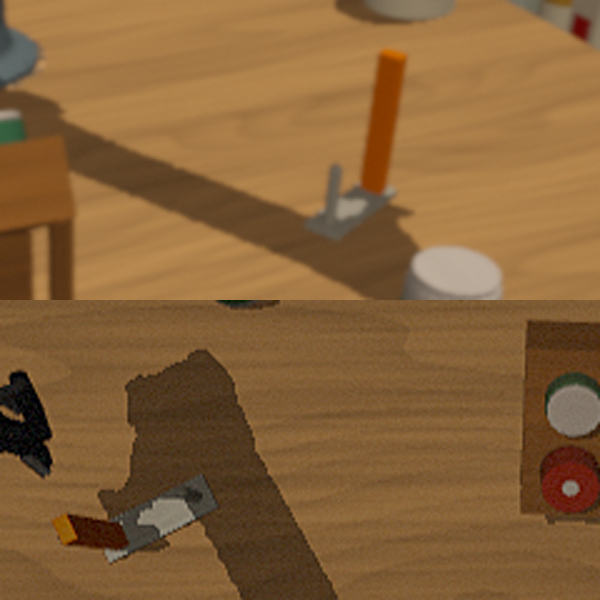

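The tool stands upright and free (handle top at crop (64,528), where it started), the gripper is clear, and the tin is proud. I hand in.

```bash
python3 -c "
from bench import env
print(env.sign_off())"
```

```text
the job is handed in; nothing more can be done
None
```

The red tin stands about 25 mm proud by the top camera, the push-up tool is upright and released where it started, and the job was handed in at about 26 s of the 48 s; no verdict was returned.

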